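Free a locked specimen carrier from the pocket tray and load it

ROBOT

A 7-joint arm with a two-finger parallel gripper is mounted at the origin on the work surface. World frame = base frame: x ahead of the robot, y to its left, z up, the work surface at z = 0. Lengths are in m, angles in rad, forces in N, time in s.
With the tool pointing down it reaches from about 0.35 to 0.9 m from the base axis. Payload 7.2 kg.
Tool frame: the origin (TCP) lies midway between the tips of the shut fingers; the grasp point (between the pads) lies 19 mm behind it; z points along the fingers, y is the direction in which the jaws open and shut (so a half turn about z gives the same grasp; the last joint's range is limited). The gripper opens to 88 mm and grips with 3 to 60 N. Pads are 20 mm wide; open, the fingers measure 115 mm over their backs; the gripper's body (75 mm by 178 mm) begins 61 mm behind the grasp point.
Start: joints at [1.18, 0.411, -0.013, 1.596, 0.006, 1.134, -0.082], TCP at [0.198, -0.593, 0.223] pointing down, gripper open.
Joint ranges: [-2.95, 2.95], [-0.29, 1.99], [-1.47, 1.44], [0.14, 2.54], [-1.03, 4.17], [0.13, 1.85], [-2.86, 2.86]. Speed limits (rad/s): [2.39, 2.39, 3.01, 3.01, 3.14, 3.14, 3.14].

INTERFACE

Orientations are given as a unit quaternion [w, x, y, z].
In Python, from rig import r, viewer gives the robot as it stands.
- The arm moves only by the shell command python3 -m jog 'ROWS' [FORCE]. ROWS is text: rows parted by semicolons, each of 7 numbers parted by spaces: the turn, a rotation vector about the tool's x, y, z in degrees, then the shift along the tool's x, y, z in cm, then the opening, from 0 (shut) to 1 (fully open). A call has 1 to 8 rows; each row is the pose to reach, as a shift and turn from the pose commanded when the call began, along the tool's axes at that moment; what a row does not reach only later rows make up. A row lasts 1/12 s, in which the tool goes at most 41.7 mm and 7.16 degrees, less where a joint would pass 70% of its speed; a pose out of reach is approached as far as the arm can. A call with a gripper value outside its range is refused whole. The fingers move at their own pace and stop on an object; FORCE is the grip in N (left out, the last holds). Time passes only in rows, so rows that repeat a pose let the fingers close. It gives the time, the measured TCP pose, the force and the opening at its end, in the units of the state.
- r.get_state(): the state, without advancing time (a new reading comes with each control period).
- viewer.grab_frame(name): name is "scene" or "top" or "wrist"; returns a dict with "img" (420x560x3 uint8, red, green, blue), "fovy" (degrees; the focal length in pixels is half the picture's height over the tangent of half this angle, whatever the lens; pixels are square), "cx", "cy" (the principal point, pixels), "R" (3x3) and "t" (3): a world point X has camera coordinates R X + t. Camera axes: x right, y down, z forward; pixel columns grow to the right and rows downward; lengths in m; the calibration is good to about 2 mm. A picture is of the moment at which its call begins. There is no depth.
- r.hand_in(): hands the job in, once; it reports no verdict.
Trained networks look in the newest picture that a camera, given by its name, has taken for a name from the list of things; names that differ only in an ending like _2 or _b are one class to them, and where a whole thing is asked for, a point or a joint stands for the part that bears it (a point fixed in the world has none). Each returns a list of dicts, best first, with "confidence" (0 to 1); they miss things now and then, are a little off and sometimes report something else, mostly with a low value. They report only what shows in the picture. A call takes as long as a camera call. They do not tell look-alikes from the thing itself.
- viewer.find_in(target, camera): "location" ([x, y, z] in m, in world coordinates, good to about 4 mm: the middle of the surface that is visible of it).
The state is a dict: "t": time; "joint_positions": joint angles; "qd": joint speeds; "joint_efforts": joint torques, N m; "tool_pos": TCP position; "tcp_rot": TCP orientation; "ft_force": force on the tool from outside, world axes, zero at the start; "moment": the same for the moment, N m; "gripper_width": finger opening in m.
Only numpy, scipy, OpenCV 4.12 (cv2) and the standard library are available. Lean on these libraries where they do the work, as an engineer would, in place of code of your own. Each camera call takes 0.05 s, during which the arm holds its last target.

TASK

The orange-striped specimen carrier is locked in its tray pocket by a stuck cross pin behind one of the two yellow-framed holes in the tray's side; behind the other hole, looking just the same, sits a stiff spring stop that must not be forced. Find by touch, gently, which one yields, drive that pin through with the green drift punch until the carrier is free, and lay the punch back on its rest. Then pluck the carrier from its pocket and stand it on its feet on the white loading cradle, between the corner stops, leaving the blue-striped carrier, the vials and the slide box alone.

Things in the scene. Friction and masses are not known exactly. Their poses are not given: they have to be found in the camera images.
- tray: Grey pocket tray bolted to the bench, 136 x 152 mm, 50 mm high. Origin: on the bench under the centre of the locked (orange) pocket; x along the pockets, z up. The pocket's outer wall (y = 15 to 31) has two square 15 mm holes along y, at x = -32 and +32, z = 34; the inner wall (y = -15 to -27) has the same, so the punch may follow the pin. A second, unlocked pocket is centred on y = -91.
- pocket (a point): Centre of the locked pocket's floor, 22 mm above the bench; axes as the tray's. The pocket spans x -53 to 53, y -15 to 15 mm. Its side walls are cut away for fingers at |x| < 22 mm, with room down to 6 mm above the bench, as far as 42 mm beyond the inner side wall (an open well, where the driven pin comes out). Soft black lips of no stiffness cover the slits beside the carrier.
- hole_a (a point): Mouth centre of the hole at x = -32, on the tray's outer face y = 31 (yellow frame). One hole, at random, holds the pin, the other the spring stop. Each shows an 8 mm steel face 5 to 9 mm inside the mouth, and they look alike. The two joints are reported, but not which hole they are in.
- hole_b (a point): Mouth centre of the other hole, x = +32. The pin (8 mm thick, 42 mm long) runs along y through one foot loop of the carrier. Pushed toward the tray's -y it slides at about 6 N, stays where left, and stops hard after 43 mm, its pushed face then at tray y = -17 to -21. The carrier is free once that face is beyond y = -14.
- pin (a joint): How far the retaining pin has been driven through, in m: 0 at the start, 0.043 at its hard stop. The carrier is free from about 0.036 on.
- screw (a joint): How far the spring stop has been pushed in, in m: 0 at rest, springs back. It resists with 4 N per mm; more than 0.005 (20 N) is forcing it, and it is solid at 0.006.
- carrier: Orange-ended specimen carrier, about 120 g: aluminium bar 100 (x) x 24 (y) x 20 mm on two foot loops at x = -32 and +32 (24 mm long, opening 16 wide, 14 high). Origin: centre of the underside of the feet, z up; bar from z = 19 to 39. Starts in the locked pocket, origin on its floor, x along the tray's x. While locked it lifts at most about 3 mm.
- carrier_b: The same carrier with blue ends, in the tray's second pocket. Leave it there.
- punch: Drift punch, about 120 g, 175 mm long: square handle 110 x 16 x 16 mm (green, black rubber in the middle), then a round steel nose 9 mm thick, free for 58 mm behind its tip (a 15 mm thick collar behind that). Origin: centre of the handle; x along the punch toward the tip. Starts lying level on its rest, axis 32 mm above the bench.
- punch_tip (a point): End of the punch's nose, on its axis, 120 mm from the punch's origin.
- punch_rest: Fixed grey rest, 150 x 60 mm. Origin: underside centre; x along the punch's place. Two saddles at x = -42 and +42 (18 mm long) carry the handle on their tops at z = 24, between lips 32 mm apart and 34 mm high; between the saddles it is 6 mm high, room for fingers. The punch lies with its origin at about (0, 0, 32).
- cradle: Fixed white loading cradle, 150 x 76 mm. Origin: underside centre; x along the carrier's place. Floor (black pad) at z = 20. Steel stops 28 mm high: side stops at |y| = 22 to 29 for |x| = 37 to 67, end stops beyond |x| = 60, so the carrier has 10 mm of play each way. Either way round will do.
- vial0: Clear glass vial with white cap, 28 mm thick, 62 mm tall, standing. Origin: underside centre. Leave it.
- vial1: Amber glass vial with white cap, 28 mm thick, 62 mm tall, standing. Origin: underside centre. Leave it.
- slide_box: Black slide box, 85 x 200 x 30 mm. Origin: underside centre. Leave it.
Things that resemble listed ones, but are neither listed nor needed, are in the scene too. What is shaped like the carrier but brown or purple is not meant.

How it is judged:
By the outcome, as a careful person would: the job done as asked, in the order asked, and still so for the second after the job is handed in, with the robot touching nothing.
It also fails if it takes over 72 s, if anything falls off the work surface, if the arm or the gripper's body presses on something with over 40 N, if the wrist force passes 120 N, or if a joint passes its speed limit or range.

## Working session

There is one attempt and no reset: what is moved stays moved. The work goes in short steps, Python scripts to look and compute and a shell command to move; the robot and the scene stay as the last step left them, time stands still between calls to the robot, and variables do not carry over. Pictures are saved under pics/ and viewed, and the job is handed in when it is done.

```bash
mkdir -p pics; ls; python3 - <<'E'
from rig import r, viewer
import cv2
for n in ["scene","top","wrist"]:
    f=viewer.grab_frame(n)
    cv2.imwrite(f"pics/{n}0.png",f["img"][:,:,::-1])
    print(n,f["fovy"],f["cx"],f["cy"],f["R"],f["t"])
print(r.get_state())
E
```

```text
pics
scene 46.7579642801879 279.19403241018375 207.58318803295614 [[ 0.87137186  0.49061018  0.00357004]
 [ 0.34804107 -0.61299374 -0.70929972]
 [-0.34580125  0.61930633 -0.70489798]] [-0.49971989 -0.14928095  1.19133633]
top 48.46865260067163 274.21598621388307 212.02024258505494 [[ 0.05136039 -0.99867027 -0.00445092]
 [-0.973761   -0.04908896 -0.22221564]
 [ 0.22170166  0.01574721 -0.97498738]] [-0.00485875  0.58200283  0.985088  ]
wrist 64.24987095132283 279.1831731140726 211.44160295591615 [[ 0.31725846 -0.94833812 -0.00136878]
 [-0.91893587 -0.30777817  0.24663632]
 [-0.23431591 -0.07698963 -0.96910714]] [-0.62449026 -0.0301435   0.39017223]
{'t': 0.15, 'joint_positions': array([ 1.17978419,  0.41171651, -0.01271917,  1.59679546,  0.0056279 ,
        1.13427545, -0.08220427]), 'qd': array([-0.00080005, -0.00164701, -0.00168247, -0.00338656, -0.00108862,
       -0.00373454, -0.00044546]), 'joint_efforts': array([ 1.97425928e-03, -5.88334787e+01,  6.42672535e-01, -2.91294426e+01,
       -5.37956553e-02,  1.57237431e-02,  3.40127508e-05]), 'tool_pos': array([ 0.19812604, -0.59239373,  0.22202507]), 'tcp_rot': array([-5.61499286e-04,  9.86999119e-01,  1.60724619e-01, -1.43439738e-04]), 'ft_force': array([ 0.3630249 , -0.24823669, -0.05550533]), 'moment': array([0.01815782, 0.00653268, 0.01591424]), 'gripper_width': 0.08765717126293138}
```

View pics/scene0.png

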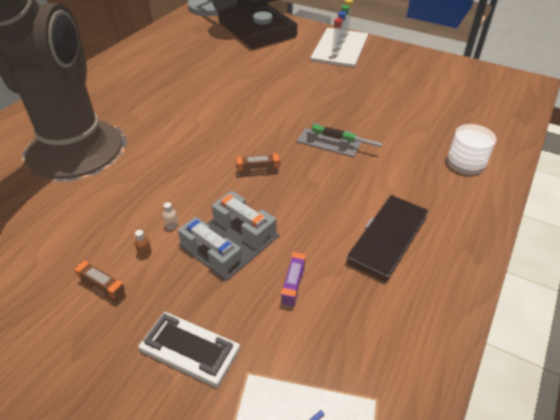

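View pics/top0.png

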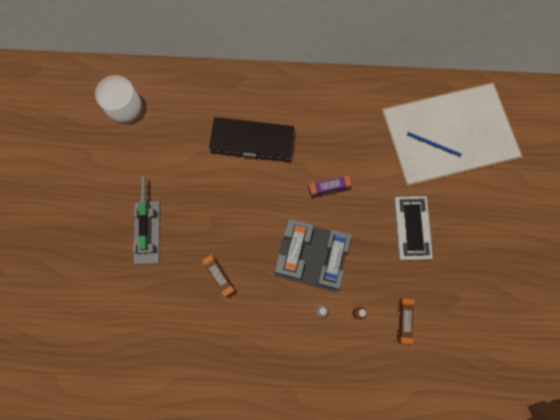

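View pics/wrist0.png

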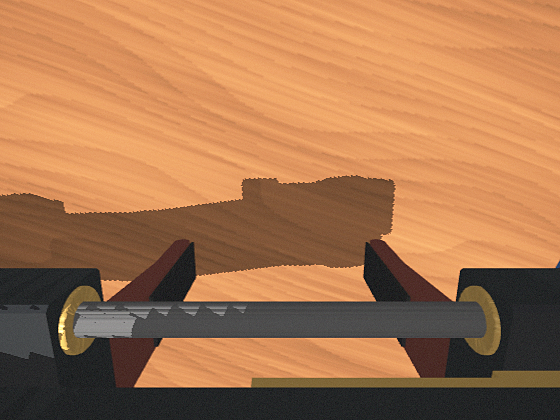

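The top view shows the tray at (313,255) with the orange carrier in its left pocket at (295,248) and the blue one at (336,258). The punch is on its rest at (145,230) and the cradle is at (413,228). The look-alikes are brown ones at (218,276) and (407,321), and a purple one at (330,186). The carrier I want is the one inside the tray pocket, with orange ends.

```bash
cat > h.py <<'E'
import numpy as np, cv2
from rig import r, viewer
def F(n):
    f=viewer.grab_frame(n); f["f"]=f["img"].shape[0]/2/np.tan(np.radians(f["fovy"])/2); f["R"]=np.array(f["R"]);f["t"]=np.array(f["t"]); return f
def ray(f,u,v):
    d=f["R"].T@np.array([(u-f["cx"])/f["f"],(v-f["cy"])/f["f"],1]); return -f["R"].T@f["t"],d
def onz(f,u,v,z):
    c,d=ray(f,u,v); return c+d*(z-c[2])/d[2]
def proj(f,X):
    X=np.atleast_2d(X); c=X@f["R"].T+f["t"]; return np.c_[c[:,0]/c[:,2]*f["f"]+f["cx"],c[:,1]/c[:,2]*f["f"]+f["cy"]]
def tri(obs):
    A=np.zeros((3,3));b=np.zeros(3)
    for f,u,v in obs:
        c,d=ray(f,u,v);d/=np.linalg.norm(d);P=np.eye(3)-np.outer(d,d);A+=P;b+=P@c
    return np.linalg.solve(A,b)
def crop(f,name,x0,y0,x1,y1,s):
    im=f["img"][y0:y1,x0:x1,::-1]; cv2.imwrite(f"pics/{name}.png",cv2.resize(im,None,fx=s,fy=s,interpolation=cv2.INTER_CUBIC))
E
python3 - <<'E'
from h import *
f=F("top"); g=F("scene")
crop(f,"t1",260,200,370,310,5); crop(f,"p1",110,165,190,275,5);crop(f,"c1",380,180,450,280,5)
crop(g,"ts1",160,170,300,290,5); crop(g,"ps1",280,110,400,170,6)
for n in ["tray","carrier","punch","punch_rest","cradle","vial0","vial1","slide_box","hole_a","hole_b","punch_tip"]:
    for c in ["top","scene"]:
        print(n,c,[(np.round(d["location"],3).tolist(),round(d["confidence"],2)) for d in viewer.find_in(n,c)][:4])
E
```

```text
tray top [([0.494, -0.066, 0.002], 0.96)]
tray scene [([0.521, -0.064, 0.023], 0.83)]
carrier top [([0.656, -0.102, 0.042], 0.92), ([0.5, -0.025, 0.058], 0.87), ([0.352, -0.275, 0.037], 0.86), ([0.434, 0.143, 0.043], 0.79)]
carrier scene [([0.491, -0.119, 0.06], 0.81), ([0.668, -0.115, 0.04], 0.79), ([0.369, -0.283, 0.039], 0.77), ([0.505, -0.029, 0.064], 0.7)]
punch top [([0.556, 0.331, 0.044], 0.91), ([0.493, -0.067, 0.01], 0.65)]
punch scene [([0.561, 0.327, 0.037], 0.73)]
punch_rest top [([0.517, 0.318, 0.006], 0.96)]
punch_rest scene [([0.54, 0.31, 0.009], 0.86), ([0.522, -0.06, 0.023], 0.51)]
cradle top [([0.568, -0.296, 0.022], 0.6), ([0.554, 0.327, 0.041], 0.47)]
cradle scene [([0.583, -0.304, 0.022], 0.71)]
vial0 top [([0.369, -0.174, 0.037], 0.73), ([0.367, -0.086, 0.04], 0.59)]
vial0 scene [([0.378, -0.186, 0.04], 0.89), ([0.377, -0.096, 0.028], 0.77)]
vial1 top [([0.369, -0.174, 0.037], 0.73), ([0.367, -0.086, 0.04], 0.59)]
vial1 scene [([0.378, -0.186, 0.04], 0.89), ([0.377, -0.096, 0.028], 0.77)]
slide_box top [([0.764, 0.087, 0.031], 0.85), ([0.494, -0.065, 0.006], 0.35)]
slide_box scene [([0.778, 0.071, 0.031], 0.74)]
hole_a top [([0.487, -0.069, 0.01], 0.94)]
hole_a scene [([0.524, -0.068, 0.02], 0.57)]
hole_b top [([0.487, -0.069, 0.01], 0.94)]
hole_b scene [([0.524, -0.068, 0.02], 0.57)]
punch_tip top [([0.553, 0.327, 0.034], 0.9), ([0.493, -0.067, 0.007], 0.42)]
punch_tip scene [([0.559, 0.327, 0.033], 0.63)]
```

View pics/t1.png

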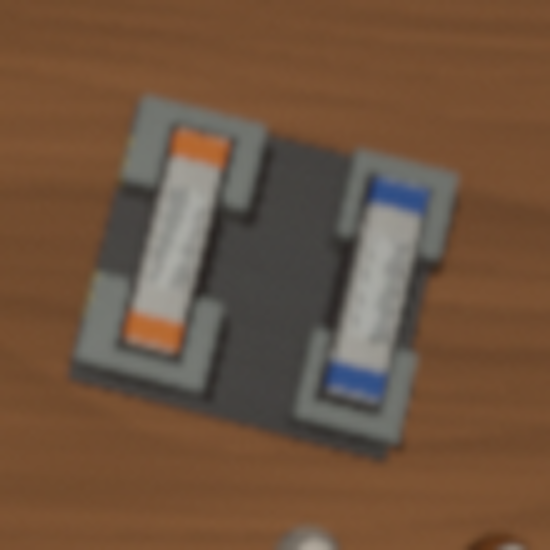

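View pics/p1.png

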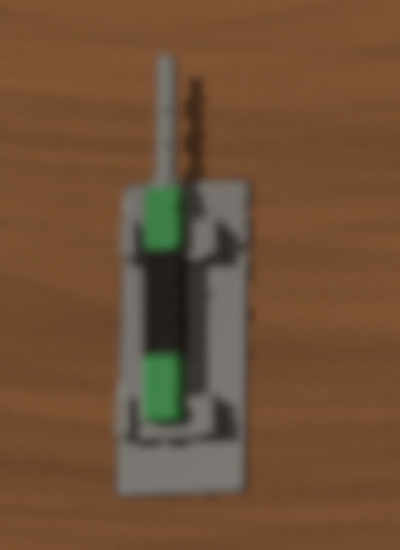

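View pics/ts1.png

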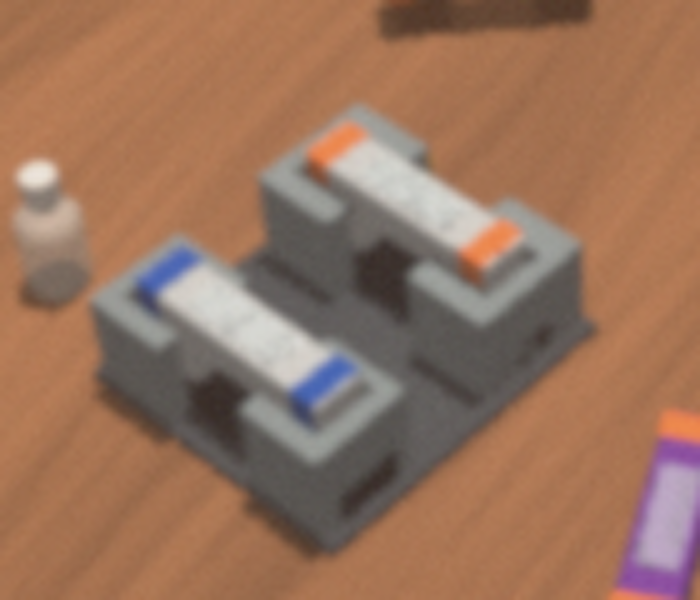

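View pics/c1.png

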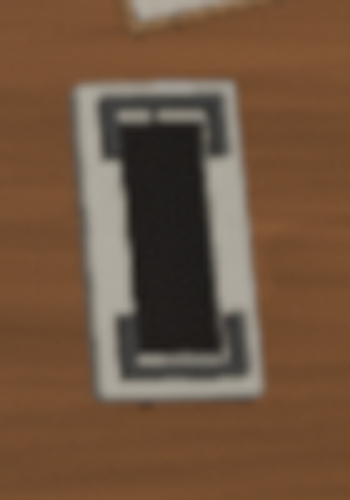

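The crop confirms it: the orange-ended carrier is in the tray pocket at top (295,248), with the outer wall on the left (world +y) and the blue carrier at (336,258). Next I'll get rough poses.

```bash
cat >> h.py <<'E'
from scipy.optimize import least_squares
def fitpose(obs,x0):
    """obs: list of (frame,u,v,[local xyz mm]); fit x,y,yaw on bench"""
    def W(p,L):
        c,s=np.cos(p[2]),np.sin(p[2]); L=np.asarray(L)/1000
        return np.array([p[0]+c*L[0]-s*L[1],p[1]+s*L[0]+c*L[1],L[2]])
    def res(p): return np.concatenate([proj(f,W(p,L))[0]-[u,v] for f,u,v,L in obs])
    s=least_squares(res,x0,loss="soft_l1"); return s.x,res(s.x).reshape(-1,2)
E
python3 - <<'E'
from h import *
f=F("top")
C=lambda u,v,x0,y0,s=5:(x0+(u+.5)/s-.5,y0+(v+.5)/s-.5)
T=[((145,97),(68,31,50)),((270,125),(68,-27,50)),((75,360),(-68,31,50)),((208,390),(-68,-27,50)),((460,175),(68,-121,50)),((405,443),(-68,-121,50))]
p,e=fitpose([(f,*C(*a,260,200),L) for a,L in T],[.5,-.03,-.2]); print("tray",p,np.degrees(p[2]),e.round(1).tolist())
P=[((127,187),(75,30,6)),((249,182),(75,-30,6)),((118,493),(-75,30,6)),((244,490),(-75,-30,6))]
p,e=fitpose([(f,*C(*a,110,165),L) for a,L in P],[.5,.32,0]); print("rest",p,np.degrees(p[2]),e.round(1).tolist())
P=[((165,55),(120,0,36.5)),((147,186),(55,8,40)),((182,186),(55,-8,40)),((143,418),(-55,8,40)),((180,420),(-55,-8,40))]
p,e=fitpose([(f,*C(*a,110,165),L) for a,L in P],[.5,.32,0]); print("punch",p,np.degrees(p[2]),e.round(1).tolist())
P=[((75,85),(75,38,20)),((236,80),(75,-38,20)),((98,400),(-75,38,20)),((263,394),(-75,-38,20))]
p,e=fitpose([(f,*C(*a,380,180),L) for a,L in P],[.5,-.3,0]); print("cradle",p,np.degrees(p[2]),e.round(1).tolist())
E
```

```text
tray [ 0.5062312  -0.02556801 -0.19653534] -11.260645439816246 [[0.1, -3.7], [-0.1, -3.2], [-0.5, 1.7], [-1.7, 2.2], [2.4, -3.2], [0.5, 2.1]]
rest [0.53215599 0.32462388 0.08978683] 5.144406393944137 [[-0.3, -0.6], [0.3, -0.5], [-0.3, 0.7], [0.3, 0.3]]
punch [0.54172827 0.32654659 0.10731262] 6.148560141998727 [[0.3, -0.2], [-0.2, 0.1], [-0.3, -0.3], [0.2, 0.6], [-0.1, -0.2]]
cradle [ 0.57221416 -0.29990645  0.06713846] 3.8467503249107806 [[-0.1, -0.4], [-0.2, 0.1], [0.1, -0.2], [0.2, 0.5]]
```

```bash
cat >> h.py <<'E'
from scipy.spatial.transform import Rotation as Rn
def tool():
    s=r.get_state(); q=np.array(s["tcp_rot"]); return np.array(s["tool_pos"]),Rn.from_quat(q[[1,2,3,0]]),s
def go(target,yaw_deg):
    """needed turn (deg, tool) and shift (cm, tool); tool pointing down, tool x at yaw"""
    p,R,s=tool(); y=np.radians(yaw_deg)
    Rt=Rn.from_matrix(np.array([[np.cos(y),np.sin(y),0],[np.sin(y),-np.cos(y),0],[0,0,-1]]))
    rv=np.degrees((R.inv()*Rt).as_rotvec()); sh=R.inv().apply(np.array(target)-p)*100
    print("turn",rv.round(2),"shift",sh.round(2),"rows>=",np.ceil(max(np.linalg.norm(rv)/7.16,np.linalg.norm(sh)/4.17)))
E
python3 - <<'E'
from h import *
f=F("wrist");p,R,s=tool()
c=-f["R"].T@f["t"]; print("cam in tool",R.inv().apply(c-p),"cam axes in tool",(R.inv().as_matrix()@f["R"].T).round(3).tolist())
go([.52,-.15,.25],75)
E
```

```text
cam in tool [ 0.06706773  0.00021781 -0.16279113] cam axes in tool [[0.0, -0.969, -0.247], [1.0, 0.0, 0.0], [-0.0, -0.247, 0.969]]
turn [  0.     0.   -56.51] shift [ 44.56 -31.78  -2.74] rows>= 14.0
```

```bash
python3 -m jog '0 0 -7 4 -3 0 1; 0 0 -14 8 -6 -1 1; 0 0 -21 12 -9 -1 1; 0 0 -28 16 -12 -2 1; 0 0 -35 19 -14 -2 1; 0 0 -42 22 -16 -2 1; 0 0 -49 25 -18 -2 1; 0 0 -56 28 -20 -2 1' ; python3 - <<'E'
from h import *
go([.48,-.135,.25],75)
E
```

```text
t: 2.12
tool_pos: [0.3938, -0.3221, 0.2432]
tcp_rot: [0.001, 0.794, 0.608, -0.0]
ft_force: [0.9, -0.8, 0.4]
gripper_width: 0.088
turn [ 0.06  0.05 -0.17] shift [20.32  3.42 -0.69] rows>= 5.0
```

```bash
python3 -m jog '0 0 0 4 0.7 0 1; 0 0 0 8 1.4 0 1; 0 0 0 12 2 0 1; 0 0 0 16 2.7 0 1; 0 0 0 20 3.4 0 1;0 0 0 20 3.4 0 1;0 0 0 20 3.4 0 1' ; python3 - <<'E'
from h import *
f=F("wrist"); cv2.imwrite("pics/w1.png",f["img"][:,:,::-1]); import pickle; pickle.dump(f,open("w1.pkl","wb"))
E
```

```text
t: 2.7
tool_pos: [0.4801, -0.1376, 0.2428]
tcp_rot: [0.0, 0.794, 0.607, 0.0]
ft_force: [-0.2, -1.0, -0.3]
gripper_width: 0.088
```

View pics/w1.png

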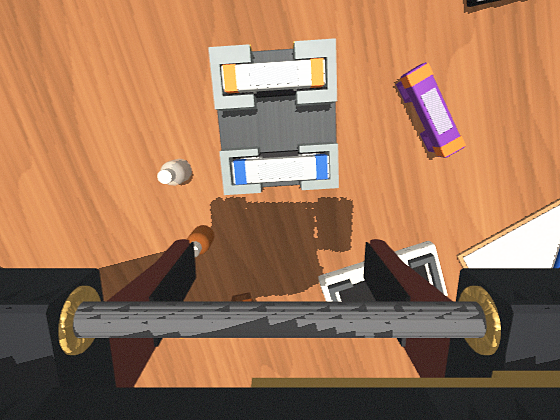

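```bash
python3 - <<'E'
from h import *
import pickle; f=pickle.load(open("w1.pkl","rb"))
crop(f,"w1c",200,30,350,205,4)
E
```

```text
(no output)
```

View pics/w1c.png

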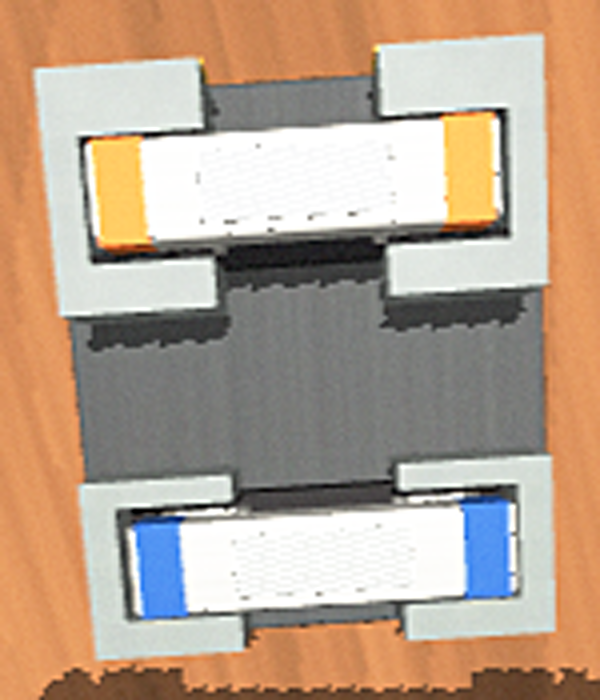

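```bash
python3 - <<'E'
from h import *
import pickle; f=pickle.load(open("w1.pkl","rb"))
C=lambda u,v,x0=200,y0=30,s=4:(x0+(u+.5)/s-.5,y0+(v+.5)/s-.5)
T=[((35,70),(-68,31,50)),((543,35),(68,31,50)),((549,285),(68,-27,50)),((62,317),(-68,-27,50)),((98,659),(-68,-121,50)),((554,630),(68,-121,50)),
((80,135),(-53,15,50)),((507,110),(53,15,50)),((512,237),(53,-15,50)),((90,262),(-53,-15,50)),((204,60),(-22,31,50)),((374,47),(22,31,50)),((217,307),(-22,-27,50)),((389,296),(22,-27,50))]
p,e=fitpose([(f,*C(*a),L) for a,L in T],[.5,-.03,-.2]); print("tray",p,np.degrees(p[2]),e.round(1).tolist())
y=p[2];c,s=np.cos(y),np.sin(y)
for n,L in dict(a=(-.032,.031),b=(.032,.031)).items(): print(n,p[0]+c*L[0]-s*L[1],p[1]+s*L[0]+c*L[1])
go([.5417,.3265,.2],185)
E
```

```text
tray [ 0.50538643 -0.025321   -0.20732105] -11.878621028486917 [[-6.2, -0.3], [6.4, -0.3], [5.6, -0.1], [-6.4, 0.0], [-5.9, 4.7], [5.4, 4.8], [-0.4, 0.2], [0.3, -0.3], [-0.2, 0.3], [0.1, 0.5], [-1.4, -0.7], [1.3, -0.3], [-0.1, -0.2], [0.2, -0.1]]
a 0.48045269277365 0.011602011251254485
b 0.5430821877278627 -0.0015716883726269587
turn [-2.0000e-02  1.0000e-02 -1.1039e+02] shift [46.61 -6.36  4.24] rows>= 16.0
```

```bash
python3 -m jog '0 0 -7 4 0 0 1; 0 0 -14 8 0 0 1; 0 0 -21 12 0 0 1; 0 0 -28 16 0 0 1; 0 0 -35 20 0 0 1; 0 0 -42 24 0 0 1; 0 0 -49 27 0 0 1; 0 0 -56 30 0 0 1' ; python3 - <<'E'
from h import *
go([.60,.333,.22],186)
E
```

```text
t: 3.42
tool_pos: [0.5601, 0.1486, 0.2424]
tcp_rot: [0.0, 0.417, 0.909, -0.0]
ft_force: [0.7, -1.3, 0.1]
gripper_width: 0.0878
turn [-4.000e-02  2.000e-02 -5.529e+01] shift [11.38 15.05  2.23] rows>= 8.0
```

```bash
python3 -m jog '0 0 -7 2 2 0 1; 0 0 -14 4 4 0 1; 0 0 -21 6 6 0 1; 0 0 -28 8 8 0 1; 0 0 -35 10 11 1 1; 0 0 -42 11.4 13 2 1; 0 0 -49 11.4 15 2 1; 0 0 -55.3 11.4 15 2.2 1' ; python3 -m jog '0 0 0 0 0 0 1;0 0 0 0 0 0 1;0 0 0 0 0 0 1'; python3 - <<'E'
from h import *
f=F("wrist"); cv2.imwrite("pics/w2.png",f["img"][:,:,::-1]); import pickle; pickle.dump(f,open("w2.pkl","wb"))
E
```

```text
t: 4.08
tool_pos: [0.6013, 0.3337, 0.2189]
tcp_rot: [-0.0, -0.053, 0.999, 0.0]
ft_force: [-1.1, -0.1, 0.5]
gripper_width: 0.0881
t: 4.33
tool_pos: [0.6, 0.3313, 0.2205]
tcp_rot: [-0.0, -0.048, 0.999, -0.0]
ft_force: [-0.9, 0.1, -0.3]
gripper_width: 0.0881
```

View pics/w2.png

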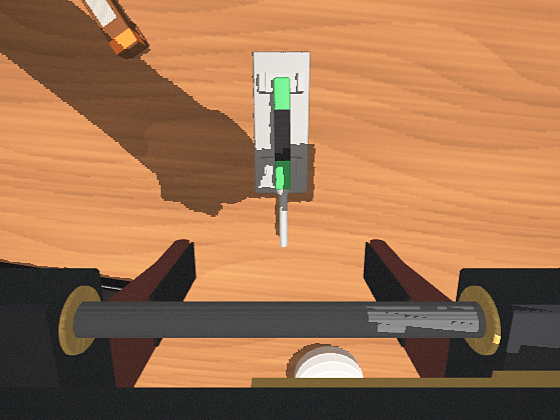

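```bash
python3 - <<'E'
from h import *
import pickle; f=pickle.load(open("w2.pkl","rb"))
crop(f,"w2c",230,40,340,260,3)
E
```

```text
(no output)
```

View pics/w2c.png

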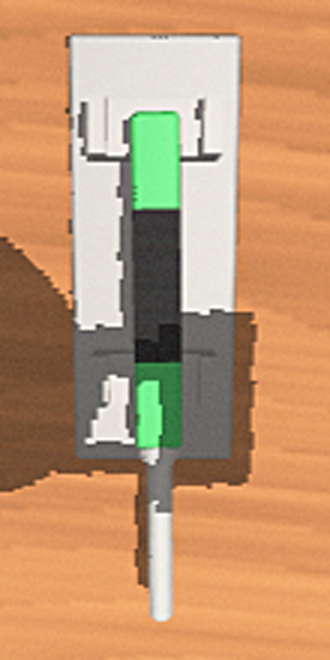

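```bash
python3 - <<'E'
from h import *
import pickle; f=pickle.load(open("w2.pkl","rb"))
C=lambda u,v,x0=230,y0=40,s=3:(x0+(u+.5)/s-.5,y0+(v+.5)/s-.5)
P=[((132,113),(-55,-8,40)),((181,113),(-55,8,40)),((136,447),(55,-8,40)),((182,447),(55,8,40)),((161,620),(120,0,33))]
p,e=fitpose([(f,*C(*a),L) for a,L in P],[.54,.32,0.1]); print("punch",p,np.degrees(p[2]),e.round(1).tolist())
P=[((68,37),(-75,-30,6)),((240,37),(-75,30,6)),((77,458),(75,-30,6)),((238,458),(75,30,6))]
q,e=fitpose([(f,*C(*a),L) for a,L in P],[.54,.32,0.1]); print("rest",q,np.degrees(q[2]),e.round(1).tolist())
go([p[0],p[1],.06],180+np.degrees(p[2]))
E
```

```text
punch [0.54206503 0.32845438 0.10660373] 6.10794375216228 [[-0.2, -0.4], [0.1, -0.6], [0.1, 1.0], [0.1, 0.8], [-0.1, -0.3]]
rest [0.53285939 0.32703909 0.10476155] 6.002394912836763 [[-0.2, -0.4], [0.3, -1.0], [0.6, 1.2], [-0.8, 0.7]]
turn [-0.05  0.03 -0.58] shift [ 5.8   0.26 16.08] rows>= 5.0
```

```bash
python3 -m jog '0 0 -0.6 3 0.1 2.5 1; 0 0 -0.6 5.8 0.3 5 1; 0 0 -0.6 5.8 0.3 9 1; 0 0 -0.6 5.8 0.3 13 1; 0 0 -0.6 5.8 0.3 15 1;0 0 -0.6 5.8 0.3 16 1; 0 0 -0.6 5.8 0.3 16 1' ; python3 - <<'E'
from h import *
f=F("wrist"); cv2.imwrite("pics/w3.png",f["img"][:,:,::-1])
go([.542,.3284,.014],186.1)
E
```

```text
t: 4.97
tool_pos: [0.5409, 0.3287, 0.059]
tcp_rot: [-0.001, -0.055, 0.998, -0.001]
ft_force: [-0.5, 0.8, 0.7]
gripper_width: 0.0878
turn [-0.02 -0.02  0.21] shift [-0.03 -0.14  4.68] rows>= 2.0
```

View pics/w3.png

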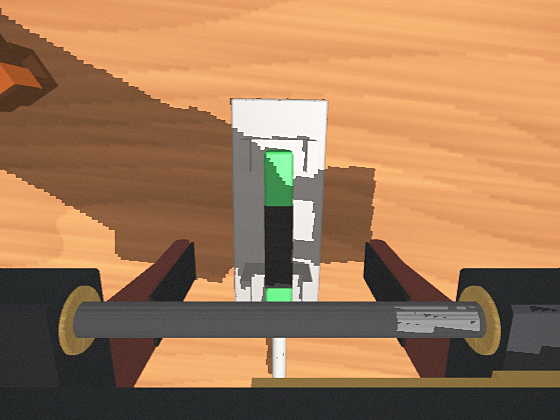

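The punch lies between the fingers: handle at column 278, finger midline at about 279. I'll go down and grip.

```bash
python3 -m jog '0 0 0.2 0 -0.1 2 1; 0 0 0.2 0 -0.1 3.5 1; 0 0 0.2 0 -0.1 4.6 1; 0 0 0.2 0 -0.1 4.6 1;0 0 0.2 0 -0.1 4.6 0;0 0 0.2 0 -0.1 4.6 0;0 0 0.2 0 -0.1 4.6 0;0 0 0.2 0 -0.1 4.6 0' 45;  python3 -m jog '0 0 0 0 0 0 0;0 0 0 0 0 0 0;0 0 0 0 0 0 0;0 0 0 0 0 0 0;0 0 0 0 0 0 0' 45
```

```text
t: 5.68
tool_pos: [0.5419, 0.3295, 0.0154]
tcp_rot: [0.0, -0.054, 0.999, 0.0]
ft_force: [0.2, -0.3, 0.5]
gripper_width: 0.0643
t: 6.1
tool_pos: [0.5416, 0.3291, 0.0146]
tcp_rot: [0.0, -0.054, 0.999, -0.0]
ft_force: [-0.1, 0.1, -0.2]
gripper_width: 0.0312
```

```bash
python3 -m jog '0 0 0 0 0 0 0;0 0 0 0 0 0 0;0 0 0 0 0 0 0;0 0 0 0 0 0 0;0 0 0 0 0 0 0' 45
```

```text
t: 6.52
tool_pos: [0.5415, 0.3292, 0.0146]
tcp_rot: [-0.0, -0.054, 0.999, -0.0]
ft_force: [-0.3, 0.2, -0.4]
gripper_width: 0.016
```

```bash
python3 -m jog '0 0 0 0 0 -3 0; 0 0 0 0 0 -6 0; 0 0 0 0 0 -9 0; 0 0 7 0 0 -11 0;0 0 14 0 0 -11 0;0 0 21 2 0 -11 0; 0 0 28 4 0 -11 0;0 0 35 6 0 -11 0' ; python3 - <<'E'
from h import *
T=np.array([.50539,-.02532]);y=-.20732;c,s=np.cos(y),np.sin(y)
def tw(x,yy): return [T[0]+c*x-s*yy,T[1]+s*x+c*yy]
print(tw(-.032,.176),tw(.032,.176))
go([*tw(-.032,.185),.12],78.12)
E
```

```text
t: 7.18
tool_pos: [0.481, 0.3224, 0.1244]
tcp_rot: [-0.0, 0.252, 0.968, -0.0]
ft_force: [-0.5, 1.2, -1.1]
gripper_width: 0.0157
[np.float64(0.5103027391689309), np.float64(0.15349796608243269)] [np.float64(0.5729322479231356), np.float64(0.14032433206569334)]
turn [-2.000e-02 -1.000e-02  7.269e+01] shift [-10.53 -12.45   0.43] rows>= 11.0
```

```bash
python3 -m jog '0 0 7 -1 -1 0 0; 0 0 14 -2.5 -3 0 0; 0 0 21 -4 -5 0 0; 0 0 28 -6 -7 0 0; 0 0 35 -8 -9 0 0; 0 0 42 -9 -11 0 0; 0 0 49 -10 -12 0 0; 0 0 56 -10 -12 0 0' ; python3 -m jog '0 0 7 0 0 0 0;0 0 14 0 0 0 0; 0 0 14 0 0 0 0; 0 0 14 0 0 0 0';python3 - <<'E'
from h import *
T=np.array([.50539,-.02532]);y=-.20732;c,s=np.cos(y),np.sin(y)
def tw(x,yy): return [T[0]+c*x-s*yy,T[1]+s*x+c*yy]
go([*tw(-.032,.185),.0166],78.12)
f=F("top"); crop(f,"t2",220,160,370,310,4); import pickle; pickle.dump(f,open("t2.pkl","wb"))
f=F("wrist"); cv2.imwrite("pics/w4.png",f["img"][:,:,::-1])
E
```

```text
t: 7.85
tool_pos: [0.5124, 0.165, 0.1243]
tcp_rot: [0.001, 0.678, 0.735, -0.001]
ft_force: [0.7, -0.5, -2.0]
gripper_width: 0.0159
t: 8.18
tool_pos: [0.5115, 0.1695, 0.1246]
tcp_rot: [0.0, 0.758, 0.652, -0.0]
ft_force: [-0.0, -0.6, -1.1]
gripper_width: 0.0158
turn [0.   0.02 3.32] shift [-0.7   0.18 10.8 ] rows>= 3.0
```

View pics/t2.png

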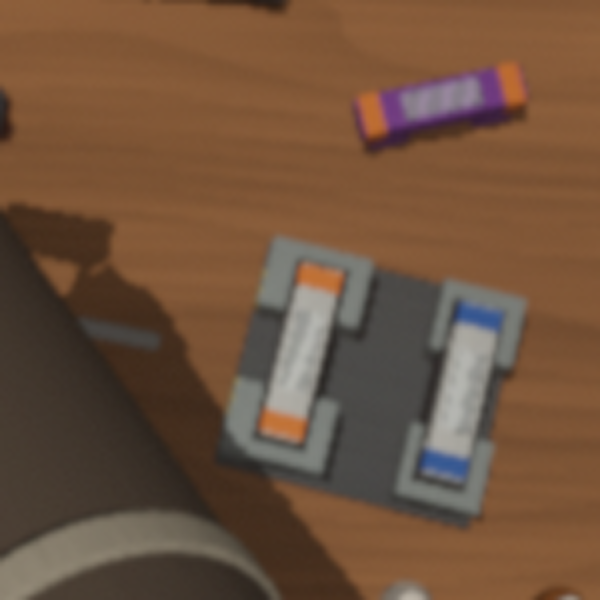

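View pics/w4.png

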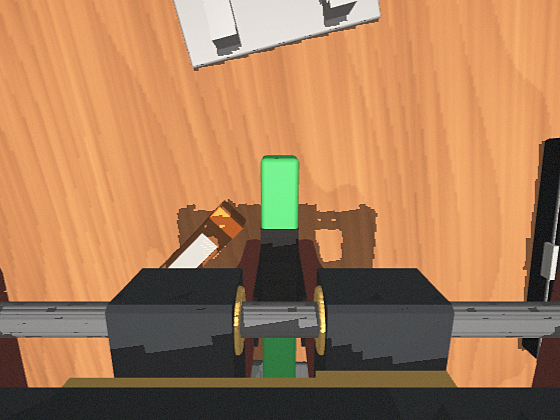

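```bash
python3 - <<'E'
from h import *
import pickle; f=pickle.load(open("t2.pkl","rb"))
p,R,s=tool(); ax=R.apply([1,0,0])
tip=p-ax*.1205+np.array([0,0,.0174]); print(p,tip,proj(f,tip),proj(f,tip+ax*.05))
T=np.array([.50539,-.02532]);y=-.20732;c,sn=np.cos(y),np.sin(y)
d=np.array([tip[0]-T[0],tip[1]-T[1]]);print("tip tray",c*d[0]+sn*d[1],-sn*d[0]+c*d[1])
# tray corners in top
L=[(-.063,.031,.05),(.063,.031,.05),(-.053,.015,.05),(.053,.015,.05),(.053,-.015,.05),(-.053,-.015,.05)]
W=[[T[0]+c*a-sn*b,T[1]+sn*a+c*b,z] for a,b,z in L]
print((4*(proj(f,W)-[220,160])+1.5).round(0).tolist())
E
```

```text
[0.51150588 0.16953564 0.1245161 ] [0.49356789 0.05037827 0.14192654] [[259.37004183 244.86667114]] [[235.58224104 240.07905964]]
tip tray -0.02715053178021338 0.0716438310447807
[[219.0, 447.0], [275.0, 232.0], [251.0, 437.0], [298.0, 256.0], [349.0, 269.0], [303.0, 450.0]]
```

```bash
python3 -m jog '0 0 3.3 -0.7 0.1 3 0; 0 0 3.3 -0.7 0.1 6 0; 0 0 3.3 -0.7 0.1 9 0; 0 0 3.3 -0.7 0.1 10.8 0; 0 0 3.3 -0.7 0.1 10.8 0; 0 0 3.3 -0.7 0.1 10.8 0; 0 0 3.3 -0.7 0.1 10.8 0' ; cat >> h.py <<'E'
T=np.array([.50539,-.02532]);TY=-.20732;c,sn=np.cos(TY),np.sin(TY)
def tw(x,yy,z): return [T[0]+c*x-sn*yy,T[1]+sn*x+c*yy,z]
def tipt():
    p,R,s=tool(); ax=R.apply([1,0,0]); tip=p-ax*.1205-R.apply([0,0,1])*.0174
    d=tip[:2]-T; F=np.array(s["ft_force"]); print("tip tray mm",np.round(1000*np.array([c*d[0]+sn*d[1],-sn*d[0]+c*d[1],tip[2]]),2),"F tray x,y,z",np.round([c*F[0]+sn*F[1],-sn*F[0]+c*F[1],F[2]],2),"yaw",np.degrees(np.arctan2(ax[1],ax[0])).round(2),"gw",s["gripper_width"].round(4),"t",s["t"])
E
python3 - <<'E'
from h import *
tipt(); go(tw(-.0325,.176,.0166),78.12)
f=F("top"); crop(f,"t3",220,200,330,290,6); 
E
```

```text
t: 8.87
tool_pos: [0.5123, 0.1629, 0.0176]
tcp_rot: [0.0, 0.777, 0.629, 0.001]
ft_force: [0.5, -1.2, -0.6]
gripper_width: 0.0157Traceback (most recent call last):
  File "<stdin>", line 2, in <module>
  File "h.py", line 39, in tipt
    d=tip[:2]-T; F=np.array(s["ft_force"]); print("tip tray mm",np.round(1000*np.array([c*d[0]+sn*d[1],-sn*d[0]+c*d[1],tip[2]]),2),"F tray x,y,z",np.round([c*F[0]+sn*F[1],-sn*F[0]+c*F[1],F[2]],2),"yaw",np.degrees(np.arctan2(ax[1],ax[0])).round(2),"gw",s["gripper_width"].round(4),"t",s["t"])
                                                                                                                                                                                                                                                            ^^^^^^^^^^^^^^^^^^^^^^^^
AttributeError: 'float' object has no attribute 'round'
```

```bash
sed -i 's/s\["gripper_width"\].round(4)/round(s["gripper_width"],4)/; s/\.round(2),"gw"/,"gw"/' h.py
python3 - <<'E'
from h import *
tipt(); go(tw(-.0325,.176,.0166),78.12)
f=F("top"); crop(f,"t3",220,200,330,290,6); 
E
```

```text
tip tray mm [-32.32  65.07  34.91] F tray x,y,z [ 0.71 -1.11 -0.6 ] yaw 77.97060952272294 gw 0.0157 t 8.8667
turn [ 0.05 -0.06 -0.15] shift [-0.96 -0.05  0.1 ] rows>= 1.0
```

View pics/t3.png

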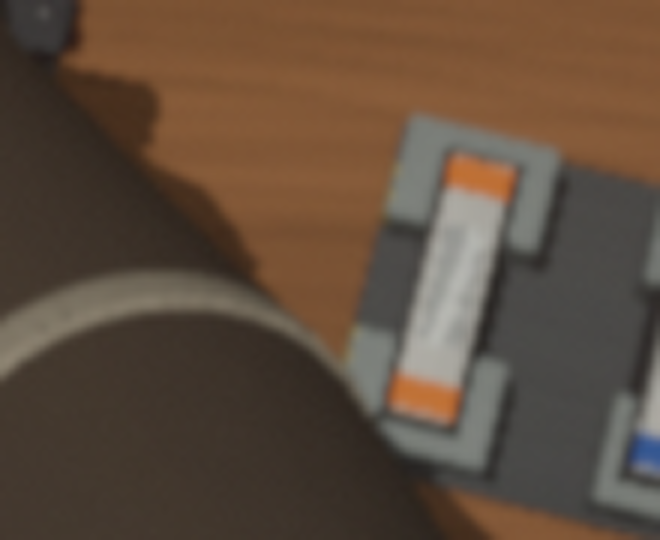

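```bash
python3 -m jog '0 0 0 -1 0 0.1 0; 0 0 0 -2 0 0.1 0; 0 0 0 -2.8 0 0.1 0; 0 0 0 -2.8 0 0.1 0;0 0 0 -2.8 0 0.1 0;0 0 0 -2.8 0 0.1 0' ; 
python3 - <<'E'
from h import *
tipt()
f=F("scene"); crop(f,"s3",180,150,330,270,5)
E
```

```text
t: 9.42
tool_pos: [0.506, 0.1349, 0.0159]
tcp_rot: [0.0, 0.778, 0.628, 0.0]
ft_force: [-0.2, 0.0, -1.7]
gripper_width: 0.0154
tip tray mm [-32.94  36.36  33.24] F tray x,y,z [-0.24 -0.01 -1.67] yaw 77.86754488278814 gw 0.0154 t 9.4167
```

View pics/s3.png

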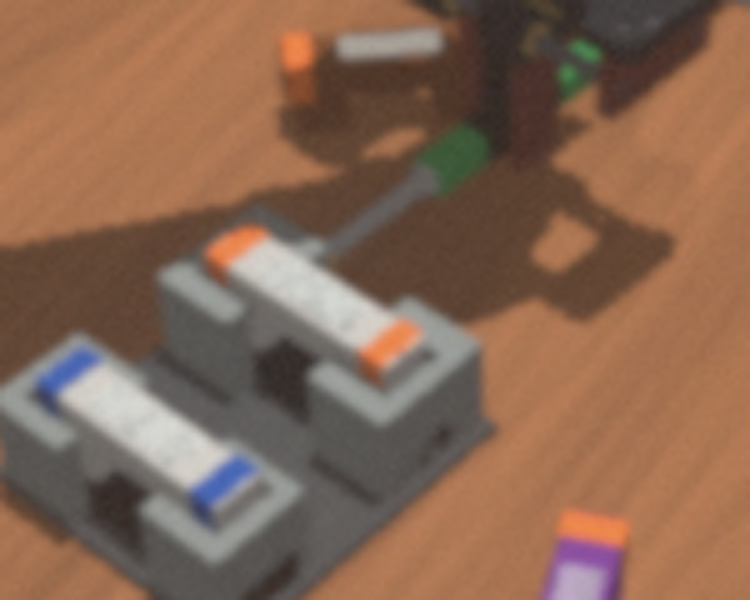

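The scene crop shows the punch level and heading for the hole_a side, with the nose near crop pixel (330,245). I'll move in gently.

```bash
python3 -m jog '0 0 0.2 -0.3 0.05 -0.05 0; 0 0 0.2 -0.5 0.05 -0.05 0; 0 0 0.2 -0.7 0.05 -0.05 0; 0 0 0.2 -0.9 0.05 -0.05 0;0 0 0.2 -0.9 0.05 -0.05 0;0 0 0.2 -0.9 0.05 -0.05 0' ; 
python3 -c "
from h import *
tipt()"
```

```text
t: 9.97
tool_pos: [0.5043, 0.1259, 0.0161]
tcp_rot: [0.0, 0.779, 0.627, -0.0]
ft_force: [-0.8, -0.4, -1.4]
gripper_width: 0.0156
tip tray mm [-33.09  27.25  33.48] F tray x,y,z [-0.74 -0.61 -1.36] yaw 77.68480416325592 gw 0.0156 t 9.9667
```

```bash
python3 -m jog '0 0 -0.4 -0.1 0.05 0 0; 0 0 -0.4 -0.2 0.05 0 0; 0 0 -0.4 -0.2 0.05 0 0;0 0 -0.4 -0.2 0.05 0 0' ; python3 -c "
from h import *
tipt()"; python3 -m jog '0 0 0 -0.1 0 0 0; 0 0 0 -0.1 0 0 0; 0 0 0 -0.1 0 0 0' ; python3 -c "
from h import *
tipt()"
python3 -m jog '0 0 0 -0.1 0 0 0; 0 0 0 -0.1 0 0 0; 0 0 0 -0.1 0 0 0' ; python3 -c "
from h import *
tipt()"
```

```text
t: 10.3
tool_pos: [0.5045, 0.124, 0.0161]
tcp_rot: [0.0, 0.777, 0.63, 0.0]
ft_force: [0.4, 0.4, -1.7]
gripper_width: 0.0153
tip tray mm [-31.65  25.48  33.5 ] F tray x,y,z [ 0.31  0.47 -1.74] yaw 78.09999987483546 gw 0.0153 t 10.3
t: 10.55
tool_pos: [0.5044, 0.1235, 0.0162]
tcp_rot: [-0.0, 0.777, 0.63, 0.0]
ft_force: [1.2, 2.7, -1.2]
gripper_width: 0.0156
tip tray mm [-31.62  24.91  33.52] F tray x,y,z [ 0.59  2.92 -1.21] yaw 78.11504482784436 gw 0.0156 t 10.55
t: 10.8
tool_pos: [0.5043, 0.1228, 0.0163]
tcp_rot: [-0.0, 0.776, 0.63, 0.001]
ft_force: [1.9, 4.6, -1.9]
gripper_width: 0.0156
tip tray mm [-31.57  24.2   33.53] F tray x,y,z [ 0.93  4.94 -1.86] yaw 78.12376099264225 gw 0.0156 t 10.8
```

```bash
python3 -m jog '0 0 0 -0.1 0 0 0; 0 0 0 -0.1 0 0 0; 0 0 0 -0.1 0 0 0' ; python3 -c "
from h import *
tipt()"
python3 -m jog '0 0 0 -0.1 0 0 0; 0 0 0 -0.1 0 0 0; 0 0 0 -0.1 0 0 0' ; python3 -c "
from h import *
tipt()"
```

```text
t: 11.05
tool_pos: [0.5042, 0.1223, 0.0164]
tcp_rot: [-0.0, 0.776, 0.63, 0.001]
ft_force: [2.1, 6.1, -2.6]
gripper_width: 0.0157
tip tray mm [-31.51  23.73  33.52] F tray x,y,z [ 0.82  6.43 -2.6 ] yaw 78.13989960812498 gw 0.0157 t 11.05
t: 11.3
tool_pos: [0.5042, 0.122, 0.0165]
tcp_rot: [-0.0, 0.776, 0.63, 0.001]
ft_force: [1.5, 8.5, -1.7]
gripper_width: 0.0156
tip tray mm [-31.43  23.33  33.55] F tray x,y,z [-0.33  8.64 -1.65] yaw 78.15874370306688 gw 0.0156 t 11.3
```

The force climbs about 4 N per mm (8.6 N at 2 mm in), so hole_a feels like the spring stop. I'll back off and try hole_b.

```bash
python3 -m jog '0 0 0 0.5 0 0 0; 0 0 0 1.5 0 0 0; 0 0 0 2.5 0 0 0; 0 0 0 2.5 3 0 0; 0 0 0 2.5 6 0 0; 0 0 0 2.5 6.3 0 0; 0 0 0 2.5 6.3 0 0; 0 0 0 2.5 6.3 0 0' ; python3 -c "
from h import *
tipt()"
```

```text
t: 11.97
tool_pos: [0.5694, 0.1318, 0.0155]
tcp_rot: [-0.0, 0.777, 0.63, -0.001]
ft_force: [-0.1, 1.1, -0.6]
gripper_width: 0.0158
tip tray mm [30.24 46.39 32.99] F tray x,y,z [-0.34  1.04 -0.58] yaw 78.09415350730549 gw 0.0158 t 11.9667
```

```bash
python3 -m jog '0 0 0 -0.3 0.15 -0.07 0; 0 0 0 -0.8 0.15 -0.07 0; 0 0 0 -1.1 0.15 -0.07 0; 0 0 0 -1.1 0.15 -0.07 0; 0 0 0 -1.1 0.15 -0.07 0' ; python3 -c "
from h import *
tipt()"; python3 -m jog '0 0 0 -0.2 0 0 0; 0 0 0 -0.4 0 0 0; 0 0 0 -0.6 0 0 0; 0 0 0 -0.6 0 0 0; 0 0 0 -0.6 0 0 0' ; python3 -c "
from h import *
tipt()"
```

```text
t: 12.38
tool_pos: [0.5693, 0.12, 0.0169]
tcp_rot: [0.0, 0.777, 0.63, -0.0]
ft_force: [0.7, -0.5, -1.5]
gripper_width: 0.0153
tip tray mm [32.54 34.86 34.36] F tray x,y,z [ 0.83 -0.38 -1.46] yaw 78.07042071679037 gw 0.0153 t 12.3833
t: 12.8
tool_pos: [0.5683, 0.1144, 0.0168]
tcp_rot: [0.0, 0.777, 0.63, -0.0]
ft_force: [-0.9, -0.2, -1.7]
gripper_width: 0.0157
tip tray mm [32.71 29.14 34.17] F tray x,y,z [-0.8  -0.33 -1.68] yaw 78.08056771176892 gw 0.0157 t 12.8
```

```bash
python3 -m jog '0 0 0 -0.2 -0.05 0 0; 0 0 0 -0.4 -0.05 0 0; 0 0 0 -0.4 -0.05 0 0; 0 0 0 -0.4 -0.05 0 0' ; python3 -c "
from h import *
tipt()"; python3 -m jog '0 0 0 -0.1 0 0 0; 0 0 0 -0.2 0 0 0; 0 0 0 -0.2 0 0 0; 0 0 0 -0.2 0 0 0' ; python3 -c "
from h import *
tipt()"; python3 -m jog '0 0 0 -0.1 0 0 0; 0 0 0 -0.2 0 0 0; 0 0 0 -0.2 0 0 0; 0 0 0 -0.2 0 0 0' ; python3 -c "
from h import *
tipt()"
```

```text
t: 13.13
tool_pos: [0.567, 0.1109, 0.0168]
tcp_rot: [-0.0, 0.777, 0.63, 0.0]
ft_force: [-0.3, 0.9, -1.5]
gripper_width: 0.0159
tip tray mm [32.21 25.48 34.21] F tray x,y,z [-0.51  0.85 -1.54] yaw 78.0977746251146 gw 0.0159 t 13.1333
t: 13.47
tool_pos: [0.5669, 0.1105, 0.0171]
tcp_rot: [-0.0, 0.776, 0.63, 0.001]
ft_force: [0.4, 5.1, -1.2]
gripper_width: 0.016
tip tray mm [32.33 25.   34.21] F tray x,y,z [-0.62  5.05 -1.23] yaw 78.14923491673221 gw 0.016 t 13.4667
t: 13.8
tool_pos: [0.5666, 0.1087, 0.0171]
tcp_rot: [-0.001, 0.776, 0.63, 0.001]
ft_force: [1.3, 5.1, -1.9]
gripper_width: 0.0157
tip tray mm [32.35 23.25 34.22] F tray x,y,z [ 0.25  5.25 -1.92] yaw 78.15979309516023 gw 0.0157 t 13.8
```

It yields at a steady 5 N or so, so this is the pin. Driving it through now.

```bash
python3 -m jog '0 0 0 -0.3 0 0 0; 0 0 0 -0.6 0 0 0; 0 0 0 -0.9 0 0 0; 0 0 0 -1.2 0 0 0; 0 0 0 -1.5 0 0 0; 0 0 0 -1.8 0 0 0; 0 0 0 -2 0 0 0; 0 0 0 -2 0 0 0' ; python3 -c "
from h import *
tipt()"; python3 -m jog '0 0 0 -0.3 0 0 0; 0 0 0 -0.6 0 0 0; 0 0 0 -0.9 0 0 0; 0 0 0 -1.2 0 0 0; 0 0 0 -1.2 0 0 0;0 0 0 -1.2 0 0 0' ; python3 -c "
from h import *
tipt()"
```

```text
t: 14.47
tool_pos: [0.5625, 0.0888, 0.0171]
tcp_rot: [-0.0, 0.776, 0.63, 0.001]
ft_force: [0.4, 4.4, -1.7]
gripper_width: 0.0156
tip tray mm [32.4   2.84 34.22] F tray x,y,z [-0.56  4.39 -1.75] yaw 78.14291591192031 gw 0.0156 t 14.4667
t: 14.97
tool_pos: [0.56, 0.0769, 0.0171]
tcp_rot: [-0.0, 0.776, 0.63, 0.001]
ft_force: [0.9, 5.4, -2.9]
gripper_width: 0.0158
tip tray mm [32.41 -9.27 34.24] F tray x,y,z [-0.24  5.47 -2.86] yaw 78.14521238323346 gw 0.0158 t 14.9667
```

```bash
python3 -m jog '0 0 0 -0.2 0 0 0; 0 0 0 -0.4 0 0 0; 0 0 0 -0.6 0 0 0; 0 0 0 -0.6 0 0 0; 0 0 0 -0.6 0 0 0' ; python3 -c "
from h import *
tipt()"; python3 -m jog '0 0 0 -0.1 0 0 0; 0 0 0 -0.2 0 0 0; 0 0 0 -0.2 0 0 0; 0 0 0 -0.2 0 0 0' ; python3 -c "
from h import *
tipt()"; python3 -m jog '0 0 0 -0.1 0 0 0; 0 0 0 -0.2 0 0 0; 0 0 0 -0.2 0 0 0' ; python3 -c "
from h import *
tipt()"
```

```text
t: 15.38
tool_pos: [0.5588, 0.071, 0.017]
tcp_rot: [-0.0, 0.776, 0.63, 0.001]
ft_force: [1.3, 5.2, -1.8]
gripper_width: 0.0153
tip tray mm [ 32.45 -15.33  34.23] F tray x,y,z [ 0.24  5.38 -1.82] yaw 78.14527442407416 gw 0.0153 t 15.3833
t: 15.72
tool_pos: [0.5584, 0.0692, 0.0171]
tcp_rot: [-0.0, 0.776, 0.63, 0.001]
ft_force: [0.8, 5.7, -1.0]
gripper_width: 0.0154
tip tray mm [ 32.44 -17.14  34.23] F tray x,y,z [-0.38  5.73 -0.95] yaw 78.15337353988878 gw 0.0154 t 15.7167
t: 15.97
tool_pos: [0.5583, 0.0687, 0.0173]
tcp_rot: [-0.001, 0.776, 0.631, 0.002]
ft_force: [1.5, 9.5, -1.4]
gripper_width: 0.0157
tip tray mm [ 32.57 -17.63  34.21] F tray x,y,z [-0.53  9.59 -1.37] yaw 78.19986448485736 gw 0.0157 t 15.9667
```

```bash
python3 -m jog '0 0 0 1.5 0 0 0; 0 0 0 4 0 0 0; 0 0 0 7 0 0 0; 0 0 0 9 0 0 0; 0 0 0 10 0 -2 0; 0 0 0 10 0 -6 0; 0 0 0 10 0 -10 0; 0 0 0 10 0 -10 0' ; python3 -c "
from h import *
tipt(); go([.5345,.3285,.11],186.1)"
```

```text
t: 16.63
tool_pos: [0.5818, 0.1651, 0.1241]
tcp_rot: [0.002, 0.777, 0.63, 0.004]
ft_force: [2.0, 0.9, -0.9]
gripper_width: 0.0158
tip tray mm [ 35.45  81.49 140.97] F tray x,y,z [ 1.76  1.29 -0.9 ] yaw 78.11611048189057 gw 0.0158 t 16.6333
turn [   0.58    0.32 -107.98] shift [15.01 -8.01  1.4 ] rows>= 16.0
```

```bash
python3 -m jog '0 0 -7 1 -1 0 0; 0 0 -14 3 -2 0 0; 0 0 -21 5 -3 0 0; 0 0 -28 7 -4 0 0; 0 0 -35 9 -5 0 0; 0 0 -42 11 -6 0 0; 0 0 -49 13 -7 0 0; 0 0 -56 15 -8 0 0' ; python3 -m jog '0 0 -7 0 0 0 0; 0 0 -14 0 0 0 0; 0 0 -21 0 0 0 0; 0 0 -28 0 0 0 0; 0 0 -35 0 0 0 0; 0 0 -42 0 0 0 0; 0 0 -49 0 0 0 0; 0 0 -52 0 0 0 0'; python3 -m jog '0 0 0 0 0 0 0;0 0 0 0 0 0 0;0 0 0 0 0 0 0';  python3 -c "
from h import *
go([.5345,.3285,.0150],186.1)
f=F('wrist'); cv2.imwrite('pics/w5.png',f['img'][:,:,::-1])"
```

```text
t: 17.3
tool_pos: [0.5308, 0.3267, 0.1164]
tcp_rot: [0.0, 0.388, 0.922, -0.001]
ft_force: [-0.0, 0.2, -1.5]
gripper_width: 0.0159
t: 17.97
tool_pos: [0.5312, 0.3256, 0.1161]
tcp_rot: [-0.0, -0.056, 0.998, -0.001]
ft_force: [0.0, -0.1, -1.7]
gripper_width: 0.0157
t: 18.22
tool_pos: [0.5309, 0.3263, 0.1165]
tcp_rot: [-0.0, -0.052, 0.999, -0.0]
ft_force: [-0.4, -0.7, -1.3]
gripper_width: 0.0158
turn [-0.04 -0.01 -0.15] shift [-0.38  0.19 10.15] rows>= 3.0
```

View pics/w5.png

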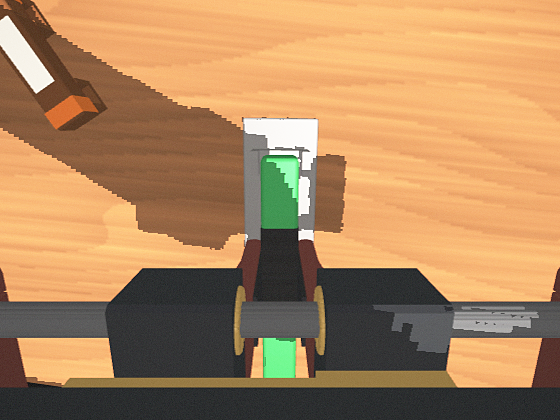

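The punch sits over the middle of the rest (handle at columns 261–299, rest at 244–317). Lowering it.

```bash
python3 -m jog '0 0 0 -0.4 0.2 3 0; 0 0 0 -0.4 0.2 6 0; 0 0 0 -0.4 0.2 8.5 0; 0 0 0 -0.4 0.2 9.6 0; 0 0 0 -0.4 0.2 9.9 0;0 0 0 -0.4 0.2 10 0;0 0 0 -0.4 0.2 10.1 0;0 0 0 -0.4 0.2 10.1 0' ; python3 -c "
from h import *
p,R,s=tool(); print(p,s['ft_force'])"
```

```text
t: 18.93
tool_pos: [0.5353, 0.33, 0.0173]
tcp_rot: [0.001, -0.053, 0.999, 0.001]
ft_force: [-0.4, 0.3, -1.5]
gripper_width: 0.0157
[0.53528477 0.32999524 0.01726049] [-0.38898751  0.28462493 -1.5062785 ]
```

```bash
python3 -m jog '0 0 0 0 -0.1 0.1 0; 0 0 0 0 -0.1 0.1 0; 0 0 0 0 -0.1 0.1 0' ; python3 -c "
from h import *
p,R,s=tool(); print(p,s['ft_force'])
f=F('scene'); crop(f,'s5',270,90,410,180,5)"
```

```text
t: 19.18
tool_pos: [0.5351, 0.3282, 0.0154]
tcp_rot: [0.0, -0.053, 0.999, 0.0]
ft_force: [-0.9, 0.4, -1.1]
gripper_width: 0.0156
[0.53510061 0.32820246 0.01541609] [-0.87397338  0.39279447 -1.0620936 ]
```

View pics/s5.png

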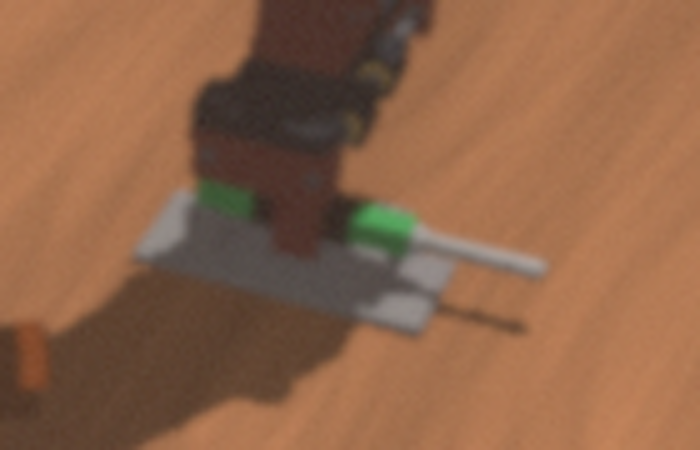

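```bash
python3 -m jog '0 0 0 0 0 0.05 0; 0 0 0 0 0 0.1 0; 0 0 0 0 0 0.1 0; 0 0 0 0 0 0.1 0.7; 0 0 0 0 0 0.1 0.7; 0 0 0 0 0 0.1 0.7; 0 0 0 0 0 0.1 0.7; 0 0 0 0 0 0.1 0.7' ;  python3 -m jog '0 0 0 0 0 0 0.7; 0 0 0 0 0 -3 0.7; 0 0 0 0 0 -7 0.7; 0 0 0 0 0 -11 0.7; 0 0 0 0 0 -15 0.7; 0 0 0 -2 0 -18 0.7; 0 0 0 -4 0 -18 0.7; 0 0 0 -6 0 -18 0.7'; python3 -c "
from h import *
f=F('wrist'); cv2.imwrite('pics/w6.png',f['img'][:,:,::-1])
f=F('scene'); crop(f,'s6',270,90,410,180,5)"
```

```text
t: 19.9
tool_pos: [0.5346, 0.3283, 0.0137]
tcp_rot: [-0.0, -0.053, 0.999, 0.0]
ft_force: [0.6, -0.2, 0.1]
gripper_width: 0.0459
t: 20.57
tool_pos: [0.596, 0.3354, 0.197]
tcp_rot: [0.002, -0.053, 0.999, 0.001]
ft_force: [0.3, -0.5, -0.8]
gripper_width: 0.0614
```

View pics/w6.png

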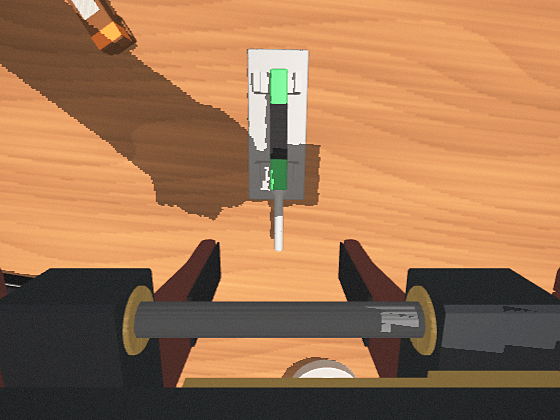

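View pics/s6.png

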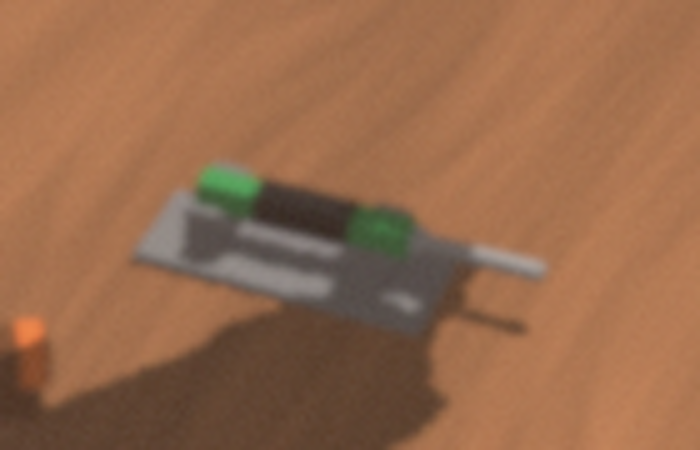

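The punch lies straight on both saddles. Now for the carrier.

```bash
python3 -c "
from h import *
go([.565,-.038,.2],168.1)"
```

```text
turn [1.000e-02 8.000e-02 1.781e+01] shift [  7.03 -36.64  -0.65] rows>= 9.0
```

```bash
python3 -m jog '0 0 3 1 -4 0 0.7; 0 0 6 2 -8 0 0.7; 0 0 9 3 -12 0 0.7; 0 0 12 4 -16 0 0.7; 0 0 15 5 -20 0 0.7; 0 0 17.8 6 -24 0 0.7; 0 0 17.8 7 -28 0 0.7; 0 0 17.8 7 -32 0 0.7'; python3 -m jog '0 0 0 0 -2 0 0.7; 0 0 0 0 -3 0 0.7; 0 0 0 0 -3 0 0.7;0 0 0 0 -3 0 0.7;0 0 0 0 -3 0 0.7'; python3 -c "
from h import *
go([.505,-.025,.2],168.1)
import pickle
f=F('wrist'); cv2.imwrite('pics/w7.png',f['img'][:,:,::-1]); pickle.dump(f,open('w7.pkl','wb'))"
```

```text
t: 21.33
tool_pos: [0.5561, 0.0076, 0.1936]
tcp_rot: [-0.001, 0.101, 0.995, -0.001]
ft_force: [0.4, -0.1, 0.5]
gripper_width: 0.0613
t: 21.75
tool_pos: [0.5525, -0.0178, 0.194]
tcp_rot: [0.0, 0.1, 0.995, 0.001]
ft_force: [0.1, -0.2, -0.5]
gripper_width: 0.0616
turn [0.06 0.01 0.36] shift [ 4.51 -1.66 -0.6 ] rows>= 2.0
```

View pics/w7.png

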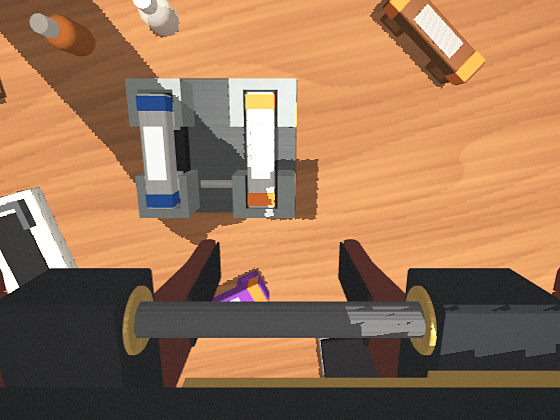

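The view shows the driven pin sticking out at (215,184). The orange carrier spans (245–275, 92–208), and the blue one is to its left. I'll measure the orange carrier.

```bash
python3 - <<'E'
from h import *
import pickle; f=pickle.load(open("w7.pkl","rb"))
crop(f,"w7c",210,70,310,230,4)
E
```

```text
(no output)
```

View pics/w7c.png

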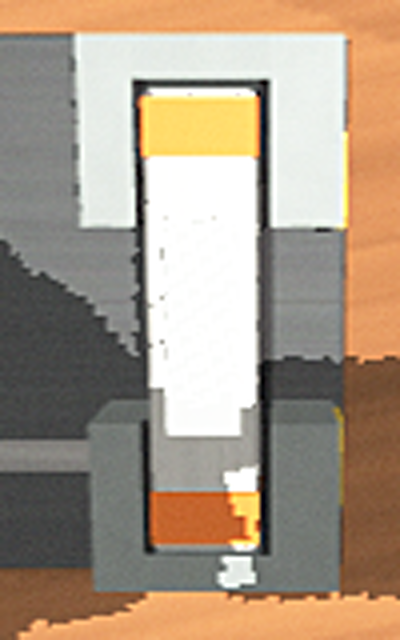

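```bash
python3 - <<'E'
from h import *
import pickle; f=pickle.load(open("w7.pkl","rb"))
C=lambda u,v,x0=210,y0=70,s=4:(x0+(u+.5)/s-.5,y0+(v+.5)/s-.5)
P=[((139,91),(-50,-12,61)),((260,91),(-50,12,61)),((150,548),(50,-12,61)),((260,548),(50,12,61))]
p,e=fitpose([(f,*C(*a),L) for a,L in P],[.5,-.03,-.2]); print("car",p,np.degrees(p[2]),e.round(1).tolist())
P=[((133,80),(-53,-15,50)),((269,80),(-53,15,50)),((145,553),(53,-15,50)),((268,553),(53,15,50))]
q,e=fitpose([(f,*C(*a),L) for a,L in P],[.5,-.03,-.2]); print("tray",q,np.degrees(q[2]),e.round(1).tolist())
go([p[0],p[1],.09],180+np.degrees(p[2]))
E
```

```text
car [ 0.50511016 -0.02498758 -0.20336917] -11.652195280466623 [[0.8, -0.9], [-0.8, -0.8], [0.6, 1.1], [-0.6, 1.1]]
tray [ 0.50522053 -0.02526345 -0.20316074] -11.6402529956957 [[-0.3, -0.3], [0.3, -0.2], [-0.5, 0.3], [0.5, 0.4]]
turn [0.06 0.01 0.14] shift [ 4.51 -1.67 10.4 ] rows>= 3.0
```

```bash
python3 -m jog '0 0 0.1 2 -0.8 1 0.7; 0 0 0.1 4.5 -1.7 4 0.7; 0 0 0.1 4.5 -1.7 7 0.7; 0 0 0.1 4.5 -1.7 9 0.7; 0 0 0.1 4.5 -1.7 9.5 0.7; 0 0 0.1 4.5 -1.7 9.5 0.7; 0 0 0.1 4.5 -1.7 9.5 0.7'; python3 -c "
from h import *
go([.5051,-.0251,.031],168.35)
f=F('wrist'); cv2.imwrite('pics/w8.png',f['img'][:,:,::-1])"
```

```text
t: 22.38
tool_pos: [0.5059, -0.0263, 0.0996]
tcp_rot: [0.0, 0.102, 0.995, 0.0]
ft_force: [-0.3, 0.4, 0.8]
gripper_width: 0.0614
turn [ 0.06  0.03 -0.04] shift [0.11 0.1  6.86] rows>= 2.0
```

View pics/w8.png

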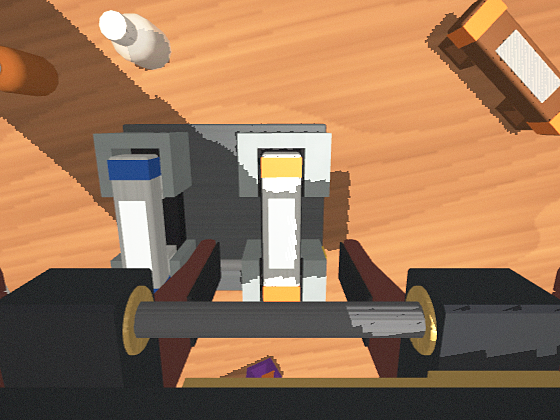

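```bash
python3 -m jog '0 0 0 0.1 0.1 2.5 0.7; 0 0 0 0.1 0.1 5 0.7; 0 0 0 0.1 0.1 6.5 0.7; 0 0 0 0.1 0.1 6.8 0.7; 0 0 0 0.1 0.1 6.8 0.7; 0 0 0 0.1 0.1 6.8 0.1; 0 0 0 0.1 0.1 6.8 0.1; 0 0 0 0.1 0.1 6.8 0.1' 30;python3 -m jog '0 0 0 0 0 0 0.1; 0 0 0 0 0 0 0.1; 0 0 0 0 0 0 0.1; 0 0 0 0 0 0 0.1; 0 0 0 0 0 0 0.1;0 0 0 0 0 0 0.1' 30;python3 -m jog '0 0 0 0 0 -0.3 0.1; 0 0 0 0 0 -0.6 0.1; 0 0 0 0 0 -1 0.1; 0 0 0 0 0 -1 0.1'
```

```text
t: 23.1
tool_pos: [0.5053, -0.0267, 0.032]
tcp_rot: [0.001, 0.103, 0.995, -0.0]
ft_force: [-0.4, -0.0, -0.3]
gripper_width: 0.0447
t: 23.6
tool_pos: [0.5047, -0.0265, 0.0311]
tcp_rot: [0.0, 0.103, 0.995, 0.0]
ft_force: [-0.5, 0.6, 4.8]
gripper_width: 0.0238
t: 23.93
tool_pos: [0.5045, -0.0267, 0.0414]
tcp_rot: [0.0, 0.103, 0.995, -0.0]
ft_force: [-0.3, -0.7, -0.7]
gripper_width: 0.024
```

It lifted 1 cm with no resistance, so the carrier is free. Lifting it clear and carrying it to the cradle.

```bash
python3 -m jog '0 0 0 0 0 -2 0.1; 0 0 0 0 0 -5 0.1; 0 0 0 0 0 -8 0.1; 0 0 0 0 0 -11 0.1; 0 0 0 0 0 -11 0.1' 30;python3 -c "
from h import *
go([.572,-.300,.12],183.85)
f=F('scene'); crop(f,'s9',130,120,330,270,4)"
```

```text
t: 24.35
tool_pos: [0.507, -0.026, 0.1557]
tcp_rot: [0.004, 0.103, 0.995, -0.0]
ft_force: [1.6, -0.5, -0.9]
gripper_width: 0.0239
turn [ -0.02   0.41 -15.64] shift [-11.93 -25.49   3.64] rows>= 7.0
```

View pics/s9.png

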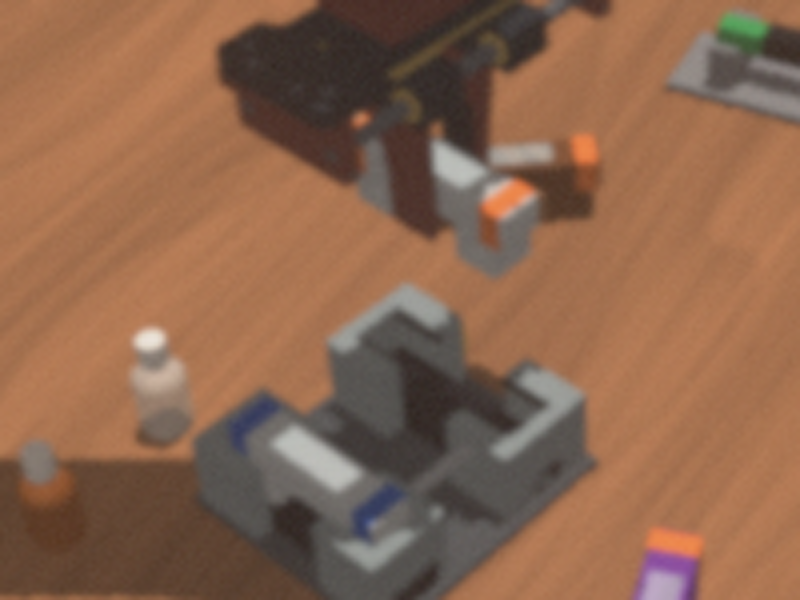

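```bash
python3 -m jog '0 0 -3 -2 -3.5 0 0.1; 0 0 -6 -4 -7 0 0.1; 0 0 -9 -7 -10 0 0.1; 0 0 -12 -10 -13 0 0.1; 0 0 -15.6 -12.5 -16 0 0.1; 0 0 -15.6 -15 -19 0 0.1; 0 0 -15.6 -17 -22 0 0.1;0 0 -15.6 -18 -24.5 0 0.1';python3 -m jog '0 0 0 0 0 0 0.1; 0 0 0 0 0 0 0.1; 0 0 0 0 0 0 0.1';python3 -c "
from h import *
go([.572,-.300,.06],183.85)
import pickle
f=F('wrist'); cv2.imwrite('pics/w10.png',f['img'][:,:,::-1]); pickle.dump(f,open('w10.pkl','wb')); crop(f,'w10c',210,30,350,210,4)"
```

```text
t: 25.07
tool_pos: [0.6307, -0.3064, 0.148]
tcp_rot: [-0.001, -0.032, 0.999, 0.0]
ft_force: [0.4, 0.4, -1.2]
gripper_width: 0.024
t: 25.32
tool_pos: [0.6298, -0.3022, 0.1492]
tcp_rot: [-0.001, -0.033, 0.999, 0.001]
ft_force: [0.4, -0.3, -1.4]
gripper_width: 0.0241
turn [ 0.1  -0.1  -0.02] shift [5.74 0.59 8.93] rows>= 3.0
```

View pics/w10.png

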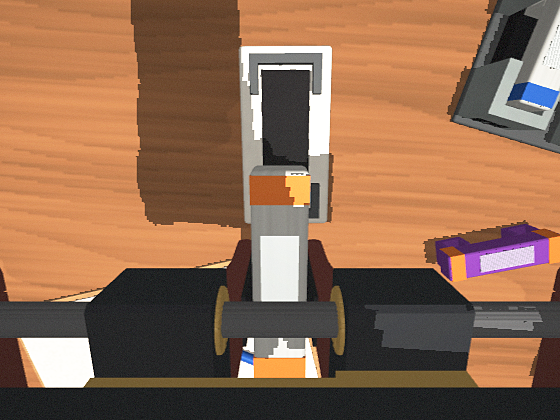

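```bash
python3 - <<'E'
from h import *
import pickle; f=pickle.load(open("w10.pkl","rb"))
P=[((240.5,46),(-75,-38,20)),((331,46),(-75,38,20)),((246.5,221),(75,-38,20)),((327.5,221),(75,38,20))]
p,e=fitpose([(f,*a,L) for a,L in P],[.57,-.3,0.07]); print("cradle",p,np.degrees(p[2]),e.round(1).tolist())
go([p[0],p[1],.06],180+np.degrees(p[2]))
E
```

```text
cradle [ 0.57423915 -0.2995743   0.0759828 ] 4.35349362960614 [[-1.8, -0.7], [2.7, -1.6], [-1.4, 4.2], [1.1, 3.4]]
turn [ 0.07 -0.07 -0.45] shift [5.54 0.57 8.99] rows>= 3.0
```

```bash
python3 -m jog '0 0 -0.2 3 0.3 2 0.1; 0 0 -0.2 5.6 0.5 4 0.1; 0 0 -0.2 5.6 0.5 7 0.1; 0 0 -0.2 5.6 0.5 9 0.1; 0 0 -0.2 5.6 0.5 9.5 0.1; 0 0 -0.2 5.6 0.5 9.5 0.1;0 0 -0.2 5.6 0.5 9.5 0.1';python3 -c "
from h import *
go([.573,-.2998,.030],184)
f=F('wrist'); cv2.imwrite('pics/w11.png',f['img'][:,:,::-1]); f=F('scene'); crop(f,'s11',120,280,280,400,5)"
```

```text
t: 25.95
tool_pos: [0.5751, -0.301, 0.0568]
tcp_rot: [0.001, -0.036, 0.999, 0.0]
ft_force: [0.4, 1.0, -0.7]
gripper_width: 0.024
turn [0.   0.06 0.09] shift [0.2  0.13 2.68] rows>= 1.0
```

View pics/w11.png

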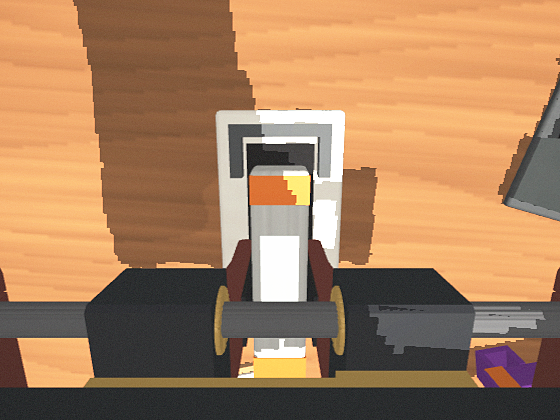

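View pics/s11.png

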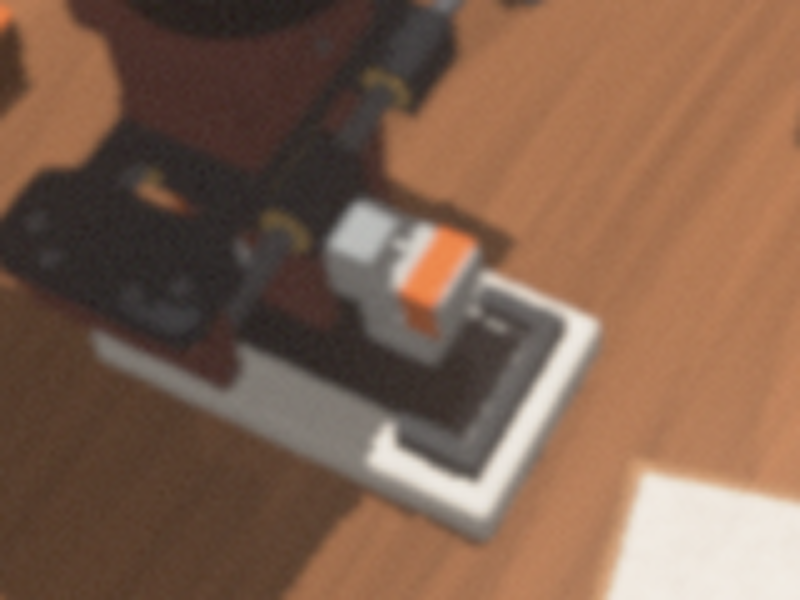

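The carrier is centred over the pad, between the stops in both views. Lowering it.

```bash
python3 -m jog '0 0 0 0.2 0.1 1 0.1; 0 0 0 0.2 0.1 1.8 0.1; 0 0 0 0.2 0.1 2.3 0.1; 0 0 0 0.2 0.1 2.6 0.1; 0 0 0 0.2 0.1 2.6 0.1; 0 0 0 0.2 0.1 2.6 0.1; 0 0 0 0.2 0.1 2.6 0.1';python3 -c "
from h import *
p,R,s=tool(); print(p,s['ft_force'])"; python3 -m jog '0 0 0 0 0 0.1 0.1; 0 0 0 0 0 0.1 0.1;0 0 0 0 0 0.1 0.1'
```

```text
t: 26.63
tool_pos: [0.5722, -0.3012, 0.0296]
tcp_rot: [-0.0, -0.035, 0.999, 0.0]
ft_force: [-0.4, 0.2, -0.7]
gripper_width: 0.024
[ 0.57217893 -0.30116477  0.02957733] [-0.40576873  0.1692422  -0.69686883]
t: 26.88
tool_pos: [0.5723, -0.3012, 0.0292]
tcp_rot: [0.0, -0.035, 0.999, -0.0]
ft_force: [-1.9, -0.5, 4.1]
gripper_width: 0.0238
```

Contact on the floor (+4 N). Releasing, with the opening kept moderate.

```bash
python3 -m jog '0 0 0 0 0 0 0.6; 0 0 0 0 0 0 0.6; 0 0 0 0 0 0 0.6; 0 0 0 0 0 0 0.6; 0 0 0 0 0 -0.1 0.6'; python3 -m jog '0 0 0 0 0 -1.5 0.6; 0 0 0 0 0 -4 0.6; 0 0 0 0 0 -8 0.6; 0 0 0 0 0 -12 0.6; 0 0 0 -3 0 -14 0.6; 0 0 0 -6 0 -14 0.6;0 0 0 -6 0 -14 0.6;0 0 0 -6 0 -14 0.6';python3 -c "
from h import *
f=F('wrist'); cv2.imwrite('pics/w12.png',f['img'][:,:,::-1]); f=F('scene'); cv2.imwrite('pics/s12.png',f['img'][:,:,::-1]); crop(f,'s12c',120,280,280,400,5); f=F('top'); cv2.imwrite('pics/t12.png',f['img'][:,:,::-1])"
```

```text
t: 27.3
tool_pos: [0.572, -0.3011, 0.0295]
tcp_rot: [-0.0, -0.035, 0.999, 0.0]
ft_force: [0.2, 0.1, 0.0]
gripper_width: 0.0514
t: 27.97
tool_pos: [0.6332, -0.2957, 0.171]
tcp_rot: [0.001, -0.036, 0.999, 0.0]
ft_force: [0.1, -0.1, -0.3]
gripper_width: 0.0532
```

View pics/w12.png

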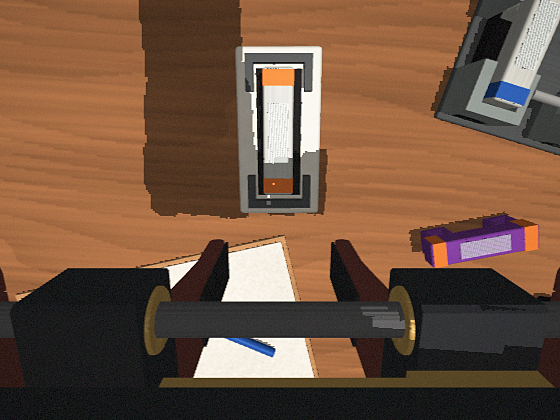

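View pics/s12.png

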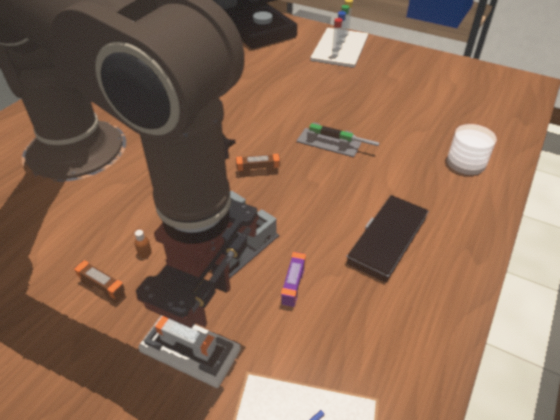

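View pics/s12c.png

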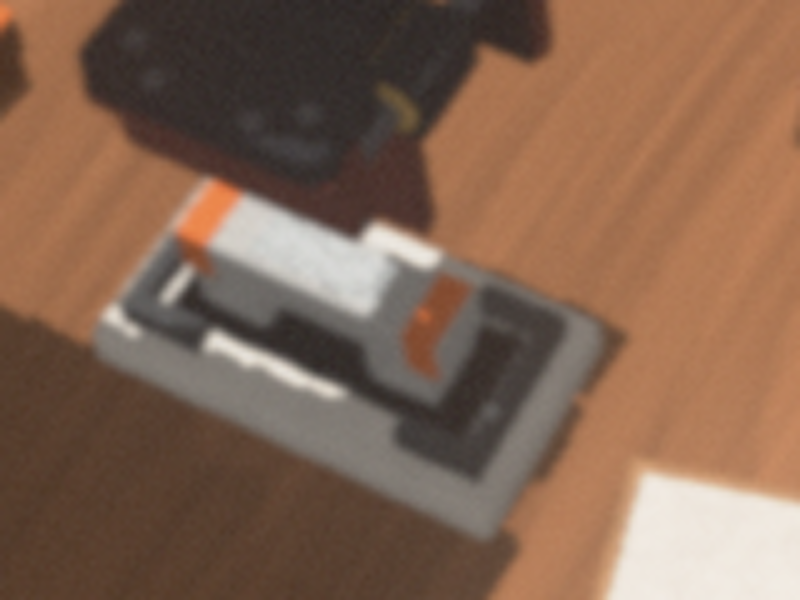

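View pics/t12.png

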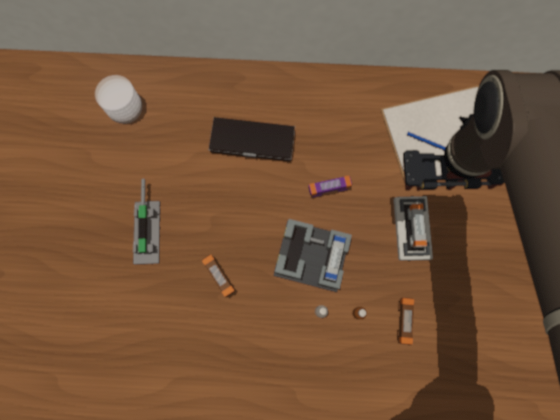

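The carrier stands upright on the black pad: wrist view columns 262–297, rows 67–194, inside the corner stops. The punch, blue carrier, vials and slide box are where they should be, and the gripper is clear. Handing in.

```bash
python3 -c "
from h import *
s=r.get_state(); print(s['t'],s['ft_force'],np.abs(s['qd']).max())
print(r.hand_in())"
```

```text
28.1167 [-0.19728736  0.11446059  0.23681866] 0.009397673790539914
the job is handed in; nothing more can be done
None
```

The job is done and handed in at about 28 s of robot time, inside the 72 s limit.

- **Finding the pin:** at hole_a the force climbed by about 4 N per mm, reaching 8.6 N about 2 mm in. I took that for the spring stop and backed off. At hole_b the face slid at a steady 5 N or so, so that was the pin.
- **Driving it:** I pushed the pin about 43 mm until the force rose to 9.6 N at its hard stop. The wrist camera then showed it sticking out on the far side.
- **Punch:** it is back on its rest, lying on both saddles.
- **Carrier:** it lifted without resistance and now stands on its feet on the cradle pad, between the corner stops.

**Last checks:**
- The wrist, scene and top pictures show the carrier upright and the punch on its rest. The blue carrier, vials and slide box were not moved.
- The gripper was clear, with wrist force around 0.3 N.
- My two cradle position estimates differed by about 2 mm. The wrist-camera one fitted poorly, but the carrier has 10 mm of play each way.
- The pin and spring-stop joint readings were not in the robot state. I judged both from force and tip travel only.

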